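# Show the file's teeth under the bench magnifier

## Robot

A 6-joint arm with a two-finger parallel gripper is mounted at the origin on a cart in front of the work surface, level with it; the furniture and walls round the work are solid. World frame = base frame: x ahead of the robot, y to its left, z up, the work surface at z = 0. Lengths are in mm, angles in rad, forces in N, time in s.
With the tool pointing down it reaches from about 275 to 750 mm from the base axis. Payload 10.2 kg.
Tool frame: the origin (TCP) lies at the very end of the fingers, on their centre line; the grasp point (between the pads) lies 19 mm behind it (ctrl.hold_point_z is the distance from the TCP to the grasp point, in mm); z points along the fingers, y is the direction in which the jaws open and shut (so a half turn about z gives the same grasp; the last joint's range is limited). The gripper opens to 85 mm and grips with 20 to 120 N. Pads are 22 mm wide; open, the fingers measure 114 mm over their backs; the gripper's body (76 mm by 85 mm) begins 54 mm behind the grasp point. The pads swing forward as they close: fully open they stand 13 mm farther back than shut.
Start: joints at [-1.345, 0.313, 1.498, -0, 1.331, -0.223], TCP at [227.778, -473.02, 231.294] pointing down, gripper open.
Joint ranges: [-2.94, 2.94], [-0.97, 2.17], [0.19, 2.56], [-1.23, 4.37], [0.02, 3.11], [-2.88, 2.88]. Speed limits (rad/s): [2.39, 2.39, 3.01, 3.14, 3.14, 3.14].

## Interface

Orientations are given as a unit quaternion [w, x, y, z].
In Python, from rig import readout, cams, workorder, spotter, ctrl gives the robot as it stands.
- The arm moves only by the tool step_arm, never from a script. Its argument "plan" is text: rows parted by semicolons, each of 5 numbers parted by spaces: the shift along the tool's x, y, z in cm, then the turn about the tool's z in degrees, then the opening in per cent of the stroke, from 0 (shut) to 100 (fully open). In form: x y z twist gripper; .... A call has 1 to 10 rows; each row is the pose to reach, as a shift and turn from the pose commanded when the call began, along the tool's axes at that moment; what a row does not reach only later rows make up. A row lasts 1/10 s, in which the tool goes at most 50 mm and 8.59 degrees, less where a joint would pass 70% of its speed; a pose out of reach is approached as far as the arm can. A call with a gripper value outside its range is refused whole. The fingers move at their own pace and stop on an object; "grip_force" is the grip in N (left out, the last holds). Time passes only in rows, so rows that repeat a pose let the fingers close. It gives the time, the measured TCP pose, the force and the opening at its end, in the units of the state.
- readout.sense(): the state, without advancing time (a new reading comes with each control period).
- cams.capture(name): name is "side" or "top"; returns (picture, depth): 384x512x3 uint8, red, green, blue; 384x512 float32, mm along the optical axis (not along the pixel's ray), 0 where there is no reading.
- cams.camera_info(name): a dict with "vfov" (degrees; the focal length in pixels is half the picture's height over the tangent of half this angle, whatever the lens; pixels are square), "cx", "cy" (the principal point, pixels), "rvec" (rotation vector, rad) and "tvec" (3), from world to camera coordinates, as OpenCV has them. Camera axes: x right, y down, z forward; pixel columns grow to the right and rows downward; lengths in mm; the calibration is good to about 2 mm. A picture is of the moment at which its call begins. camera_info takes no time and is no camera call.
- workorder.finish_job(): hands the job in, once; it reports no verdict.
Trained networks look in the newest picture that a camera, given by its name, has taken for a name from the list of things; names that differ only in an ending like _2 or _b are one class to them, and where a whole thing is asked for, a point or a joint stands for the part that bears it (a point fixed in the world has none). Each returns a list of dicts, best first, with "conf" (0 to 1); they miss things now and then, are a little off and sometimes report something else, mostly with a low value. They report only what shows in the picture. A call takes as long as a camera call.
- spotter.regions_of(camera, target): "pixels" (384x512 bool, what is visible of it) and "extent" ([centre column, centre row, width, height] in pixels, round what is visible of it).
The state is a dict: "time_s": time; "joints": joint angles; "dq": joint speeds; "tau": joint torques, N m; "eef_pos": TCP position; "ee_rot": TCP orientation; "force": force on the tool from outside, world axes, zero at the start; "wrist_torque": the same for the moment, N m; "grip_width": opening from 0.0 (shut) to 1.0 (fully open).
Only numpy, scipy, OpenCV 4.12 (cv2) and the standard library are available. Lean on these libraries where they do the work, as an engineer would, in place of code of your own. Each camera call takes 0.05 s, during which the arm holds its last target. There are 200 camera calls.

## Task

The bench magnifier has been left over the tool block. Swing its lens sideways until it is well clear of the block, then draw the flat file up out of the block, turn it from upright to level with one of its toothed faces up, and show the toothed blade, near its free end, close under the middle of the lens without letting the file touch the magnifier. Leave the two screwdrivers in the block, and finish while still holding the file there, raised in the gripper and still.

Things in the scene. Friction and masses are not known exactly. Their poses are not given: they have to be found in the camera images.
- magnifier: bench magnifier, fixed to the bench: grey round base 103 mm across, 16 mm steel column to 338 mm height, a 12 mm arm swinging level at 302 mm height with, at its end, a round lens in a white frame 124 mm across (290 to 314 mm above the bench). Origin at the centre of the base's underside, z up; -x is the way the arm points at joint value 0
- magnifier_arm (a joint): swing of the magnifier's arm about its upright column, rad, -1.1 to 1.1: 0 with the arm along the magnifier's -x axis; growing values turn it anticlockwise seen from above (towards the magnifier's -y). Light friction, about 0.25 N m, holds it where it is left
- magnifier_hinge (a point): point on the swing axis, at the height of the arm (302 mm); its distance to the lens centre is 220 mm, level
- lens (a point): centre of the lens, at the underside of its frame (290 mm above the bench); the frame's outer radius is 62 mm
- magnifier_grip (a point): middle of the black round grip, 16 mm thick and 46 mm long, that lies level and sticks out from the lens frame away from the column, 312 mm from the swing axis and 302 mm above the bench; free on all sides, made to be pinched from above
- tool_block: hardwood block 66 x 180 x 100 mm fixed to the bench; origin at the centre of its underside, y along its length, z up. In the middle of its top a slot 8 mm (along x) by 23 mm (along y), 88 mm deep, holds the file upright, handle up; a 9 mm hole 60 mm to either side along y holds a screwdriver upright
- flat_file: flat file 250 mm long, 0.13 kg more or less. Origin at mid length; y along it: wooden handle (22 x 20 mm) from y = 25 to 125 mm, steel blade (20 x 4 mm, both broad faces toothed) to y = -125 mm. x across the blade's width; z square to the broad faces: blade z = 0 to 4, handle z = 0 to 20 mm. Stands loosely in its slot, y up, x along the block's length, leaning up to a few degrees
- file_tip (a point): middle of the blade's free end
- blade_spot (a point): middle of the blade 30 mm from its free end: the spot to show under the lens
- screwdriver_red: screwdriver 192 mm long with a handle 24 mm thick, upright in the hole 60 mm along the block's -y, handle top 196 mm above the bench. Origin where handle meets shank, about at the block's top, 13 mm to the side (block's -x) of the tool's axis
- screwdriver_blue: screwdriver 172 mm long with a handle 24 mm thick, upright in the hole 60 mm along the block's +y, handle top 196 mm above the bench. Origin in the handle, 10 mm above the block's top, 13 mm to the side (block's -x) of the tool's axis

How it is judged (in metres and radians):
On the way, in this order (a step that is already met when the one before it is completed fails the run):
1. the lens is swung clear of the tool block: their centres at least 16 cm apart, seen from above, with the file still in its slot (horizontal distance between lens and tool_block above 0.16 m and height (world z) of file_tip below 0.05 m), for 0.2 s.
2. the file is drawn right out of the block (height (world z) of file_tip above 0.105 m and contact force between the fingers and flat_file above 1 N), for 0.1 s.
At the end, for the whole second after the job is handed in: File held still, touching only the gripper, middle and blade end over 10 cm up, a broad face within 34 deg of straight up, blade_spot within 3.5 cm of the lens axis and 16 cm of the lens, below it; lens 16 cm or more from the block centre (from above); screwdrivers moved under 3 cm (contact force between the fingers and flat_file above 1 N and contact force between flat_file and tool_block below 0.1 N and contact force between flat_file and magnifier below 0.1 N and height (world z) of each of flat_file, file_tip above 0.1 m and (angle between flat_file's own z axis and vertical below 0.6 rad or angle between flat_file's own z axis and vertical above 2.54 rad) and horizontal distance between blade_spot and lens below 0.035 m and distance between blade_spot and lens below 0.16 m and height (world z) of blade_spot below 0.285 m and linear speed of flat_file below 0.03 m/s and horizontal distance between lens and tool_block above 0.16 m and distance of each of screwdriver_red, screwdriver_blue from where it was at the start of the episode below 0.03 m); the arm keeps its last pose, push and grip.
It fails at once if a screwdriver is pulled out or knocked over (distance of any of screwdriver_red, screwdriver_blue from where it was at the start of the episode above 0.05 m).
It fails at once if the file knocks against the magnifier (contact force between flat_file and magnifier above 2 N).
It also fails if it takes over 58 s, if anything falls off the work surface, if the arm or the gripper's body presses on something with over 40 N, if the wrist force passes 120 N, or if a joint passes its speed limit or range.

## Working session

There is one attempt and no reset: what is moved stays moved. The work goes in short steps, Python scripts to look and compute and a tool call to move; the robot and the scene stay as the last step left them, time stands still between calls to the robot, and variables do not carry over. Pictures are saved under pics/ and viewed, about 8 in all and at most 12, crops included, and the job is handed in when it is done.

Besides the shell and the picture viewer there is one more tool, called by a JSON object that holds its "op" and its "data". step_arm: Moves the arm, as the interface text tells. Its arguments: {"type":"object","properties":{"plan":{"type":"string"},"grip_force":{"type":"number"}},"required":["plan"]}

```bash
ls; mkdir -p pics; cat > h.py <<'E'
import numpy as np, cv2
from rig import readout, cams, workorder, spotter, ctrl
def cam(name):
    i=cams.camera_info(name); R=cv2.Rodrigues(np.array(i["rvec"],float))[0]; t=np.array(i["tvec"],float).ravel()
    return i,R,t,192/np.tan(np.radians(i["vfov"])/2)
def cloud(name,d):
    i,R,t,f=cam(name); v,u=np.mgrid[:384,:512]
    P=np.stack([(u-i["cx"])/f*d,(v-i["cy"])/f*d,d],-1)
    return (P-t)@R
def proj(name,X):
    i,R,t,f=cam(name); c=R@np.array(X,float)+t
    return np.array([f*c[0]/c[2]+i["cx"],f*c[1]/c[2]+i["cy"]])
E
python3 - <<'E'
from h import *
s=readout.sense(); print(s); print(ctrl.hold_point_z)
ims=[]
for n in("side","top"):
    im,d=cams.capture(n); np.savez("/tmp/"+n,im=im,d=d); ims.append(im)
    i,R,t,f=cam(n); print(n,i,"pos",-R.T@t)
    W=cloud(n,d)
    for tg in("magnifier","lens","magnifier_grip","tool_block","flat_file","screwdriver_red","screwdriver_blue"):
        for r in spotter.regions_of(n,tg)[:2]:
            m=r["pixels"]&(d>0); p=W[m]
            if len(p): print(n,tg,round(r["conf"],2),np.round(r["extent"]),m.sum(),np.round(np.median(p,0)),np.round(np.percentile(p,2,0)),np.round(np.percentile(p,98,0)))
cv2.imwrite("pics/a.png",cv2.cvtColor(ims[0],cv2.COLOR_RGB2BGR))
cv2.imwrite("pics/b.png",cv2.cvtColor(ims[1],cv2.COLOR_RGB2BGR))
E
```

```text
pics
{'time_s': 0.0, 'joints': array([-1.34538463e+00,  3.13465349e-01,  1.49843502e+00,  1.27533918e-05,
        1.33101572e+00, -2.23446163e-01]), 'dq': array([-0.00179217,  0.00049387, -0.00069828,  0.00108786,  0.00022751,
        0.00176288]), 'tau': array([-3.53748155e-04, -4.12267935e+01, -2.59743601e+01, -2.02059623e-04,
        4.16290190e-03, -2.13642171e-07]), 'eef_pos': array([ 227.7275969 , -472.75077726,  230.72800468]), 'ee_rot': array([-6.61722178e-04,  9.74921482e-01,  2.22548120e-01,  5.54294048e-06]), 'force': array([ 0.57726587, -0.2779185 ,  0.21891035]), 'wrist_torque': array([ 0.00956138, -0.02881038,  0.00505624]), 'grip_width': 0.998602894046513}
18.700000000000003
side {'vfov': 49.69256438995433, 'cx': 253.15838788274294, 'cy': 183.26809091673434, 'rvec': array([ 0.10003541, -2.66195197,  1.59647271]), 'tvec': array([553.33213958, 344.54137348, 635.97963907])} pos [523.79651185 438.53640242 602.22782564]
side lens 0.63 [269. 139. 196.  32.] 2865 [ 500. -284.  306.] [ 384. -362.  290.] [ 723. -247.  318.]
side magnifier_grip 0.8 [268. 141. 194.  31.] 2866 [ 4
[... 792 characters left out ...]
678, 'rvec': array([ 2.04502383, -1.48117381,  0.54643373]), 'tvec': array([-464.3401108 ,  489.49179695,  779.19341206])} pos [  21.92741104 -475.61483404  914.14771753]
top magnifier 0.58 [249. 168.  69. 122.] 3822 [ 495. -298.  305.] [ 427. -368.  136.] [ 697. -258.  325.]
top magnifier 0.48 [247. 169.  69. 108.] 3374 [ 488. -302.  305.] [ 427. -367.  298.] [ 689. -258.  317.]
top lens 0.8 [248. 169.  67. 112.] 3412 [ 488. -302.  305.] [ 428. -367.  295.] [ 693. -257.  317.]
top magnifier_grip 0.82 [244. 169.  72. 122.] 3303 [ 488. -302.  305.] [ 427. -367.  301.] [ 686. -258.  316.]
top tool_block 0.62 [258. 300.  37.  45.] 1269 [ 411. -357.   86.] [ 397. -392.    1.] [ 435. -313.  116.]
```

View pics/a.png

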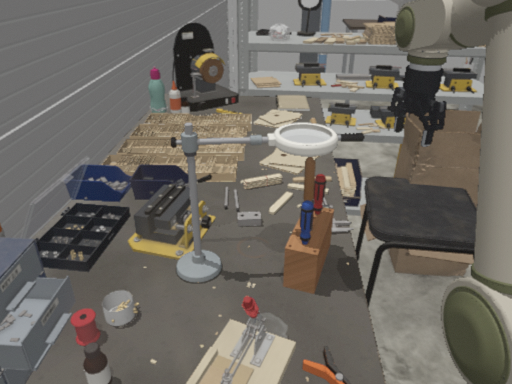

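View pics/b.png

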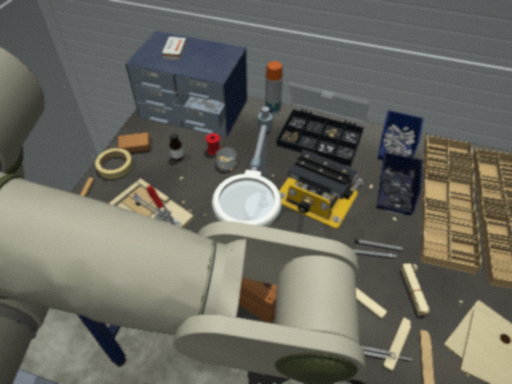

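```bash
cat > fit.py <<'E'
from h import *
from scipy.optimize import least_squares
def fit(n,d,verbose=1):
    W=cloud(n,d).reshape(-1,3); W=W[d.ravel()>0]
    sel=lambda lo,hi:W[np.all((W>lo)&(W<hi),1)]
    return W,sel
E
python3 - <<'E'
from fit import *
for n in("side","top"):
    z=np.load(f"/tmp/{n}.npz"); W,sel=fit(n,z["d"])
    c=sel([640,-400,40],[800,-150,280]); c=c[np.hypot(c[:,0]-705,c[:,1]+262)<60]
    for lo in range(40,340,40):
        q=sel([640,-330,lo],[780,-180,lo+40]); 
        if len(q)>3: print(n,"col",lo,len(q),np.round(np.median(q,0)),np.round(q.std(0)))
    r=sel([330,-500,285],[620,-150,325]); print(len(r),r.min(0).round(),r.max(0).round())
    if n=="top":
        np.save("/tmp/r.npy",r)
    # circle fit robust
    f=lambda p:np.hypot(r[:,0]-p[0],r[:,1]-p[1])-p[2]
    ring=r[(r[:,2]>300)]
    s=least_squares(lambda p:np.hypot(ring[:,0]-p[0],ring[:,1]-p[1])-57,[490,-305],loss="soft_l1",f_scale=3); print("lens",s.x)
    g=sel([330,-500,290],[425,-150,316]); print("gripside",len(g),np.median(g,0).round() if len(g) else 0)
    b=sel([330,-480,97],[560,-150,104]); 
    if len(b)>20:
        print("blocktop",len(b),cv2.minAreaRect(b[:,:2].astype(np.float32)))
    b=sel([330,-480,10],[560,-150,103]);print("block all",len(b),cv2.minAreaRect(b[:,:2].astype(np.float32)))
    # file
    for lo in range(110,280,20):
        q=sel([420,-350,lo],[500,-270,lo+20]); print("file",lo,len(q),np.median(q,0).round() if len(q) else "")
im=np.load("/tmp/side.npz")["im"]
cv2.imwrite("pics/c.png",cv2.cvtColor(cv2.resize(im[100:300,170:370],None,fx=3,fy=3,interpolation=2),cv2.COLOR_RGB2BGR))
E
```

```text
side col 40 176 [ 696. -270.   60.] [30. 22. 14.]
side col 80 175 [ 698. -271.   94.] [37. 26. 11.]
side col 120 130 [ 694. -269.  140.] [ 4.  2. 12.]
side col 160 133 [ 694. -269.  181.] [ 4.  2. 11.]
side col 200 141 [ 694. -269.  220.] [ 4.  2. 11.]
side col 240 146 [ 694. -269.  259.] [ 5.  2. 11.]
side col 280 547 [ 690. -266.  305.] [22.  7.  9.]
side col 320 129 [ 694. -269.  328.] [6. 4. 7.]
2361 [ 366. -364.  292.] [ 620. -245.  317.]
lens [ 480.84765914 -302.25877558]
gripside 253 [ 395. -316.  307.]
blocktop 1075 ((453.6513366699219, -306.37396240234375), (182.66111755371094, 66.34371948242188), 74.39114379882812)
block all 2570 ((425.6475830078125, -353.09027099609375), (297.5645751953125, 83.56362915039062), 64.91714477539062)
file 110 0 
file 130 0 
file 150 8 [ 453. -312.  164.]
file 170 81 [ 465. -302.  180.]
file 190 94 [ 465. -303.  200.]
file 210 91 [ 466. -302.  220.]
file 230 96 [ 466. -303.  241.]
file 250 80 [ 466. -305.  257.]
file 270 0 
top col 40 8 [ 766. -323.   73.] [2. 2. 3.]
top col 80 27 [ 767. -327.   91.] [6. 3. 4.]
top col 120 53 [ 689. -281.  147.] [3. 4. 9.]
top col 160 73 [ 689. -278.  178.] [ 2.  4. 11.]
top col 200 80 [ 689. -280.  220.] [ 3.  4. 12.]
top col 240 49 [ 689. -281.  256.] [ 3.  3. 11.]
top col 280 269 [ 683. -283.  308.] [17.  8.  9.]
top col 320 87 [ 690. -278.  333.] [4. 5. 7.]
3113 [ 421. -372.  295.] [ 620. -250.  317.]
lens [ 477.91423161 -311.98962181]
gripside 34 [ 423. -290.  313.]
blocktop 511 ((417.321533203125, -351.8171691894531), (42.81279754638672, 79.67569732666016), 2.1811628341674805)
block all 1147 ((426.843505859375, -352.8615417480469), (84.03620147705078, 42.020050048828125), 74.33175659179688)
file 110 0 
file 130 0 
file 150 0 
file 170 0 
file 190 0 
file 210 0 
file 230 0 
file 250 0 
file 270 0
```

View pics/c.png

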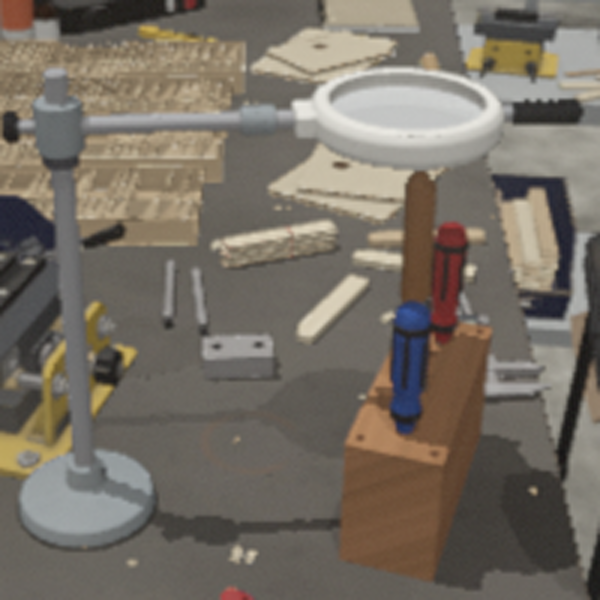

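```bash
cat >> h.py <<'E'
def tool():
    s=readout.sense(); w,x,y,z=s["ee_rot"]
    from scipy.spatial.transform import Rotation as Ro
    R=Ro.from_quat([x,y,z,w]).as_matrix(); th=np.degrees(np.arctan2(R[1,0],R[0,0]))
    return s,R,th
def go(*targets):
    s,R,th=tool(); print("t",round(s["time_s"],2),"tcp",s["eef_pos"].round(1),"th",round(th,1),"F",s["force"].round(1),"w",round(s["grip_width"],3))
    for T in targets:
        print(T,"->",((R.T@(np.array(T[:3],float)-s["eef_pos"]))/10).round(2),"tw",round((th-T[3]+180)%360-180,1))
E
python3 -c "
from h import *
go((385,-326,380,9),(385,-326,288,9))"
```

```text
t 0.8 tcp [ 227.8 -473.   231.3] th 25.7 F [0.7 0.1 0.3] w 1.001
(385, -326, 380, 9) -> [ 20.55  -6.43 -14.87] tw 16.7
(385, -326, 288, 9) -> [20.54 -6.43 -5.67] tw 16.7
```

{"op": "step_arm", "data": {"plan": "0 0 -5 0 45; 0 0 -10 0 45; 0 0 -14.9 0 45; 5 -1.6 -14.9 4 45; 9.5 -3 -14.9 8 45; 14 -4.5 -14.9 12 45; 18 -5.7 -14.9 16.7 45; 20.5 -6.4 -14.9 16.7 45; 20.5 -6.4 -14.9 16.7 45; 20.5 -6.4 -14.9 16.7 45", "grip_force": 40}}

```text
time_s: 1.8
eef_pos: [384.6, -326.4, 380.2]
ee_rot: [0.0, 0.997, 0.079, -0.0]
force: [-0.4, 1.0, -0.3]
grip_width: 0.45
```

```bash
python3 - <<'E'
from h import *
go((385,-326,288,9))
n="side"; im,d=cams.capture(n); W=cloud(n,d).reshape(-1,3); W=W[d.ravel()>0]
g=W[np.all((W>[340,-420,292])&(W<[412,-250,314]),1)]; print(len(g),np.median(g,0).round(1),g.min(0).round(),g.max(0).round())
n="top"; im2,d=cams.capture(n)
o=np.hstack([im[60:290,150:450],im2[60:290,130:430]])
cv2.imwrite("pics/d.png",cv2.cvtColor(cv2.resize(o,(800,307)),cv2.COLOR_RGB2BGR))
E
```

```text
t 1.8 tcp [ 384.6 -326.4  380.2] th 9.1 F [-0.4  1.  -0.3] w 0.45
(385, -326, 288, 9) -> [ 0.04 -0.04  9.22] tw 0.1
202 [ 388.9 -316.3  306.4] [ 365. -329.  297.] [ 412. -311.  313.]
```

View pics/d.png

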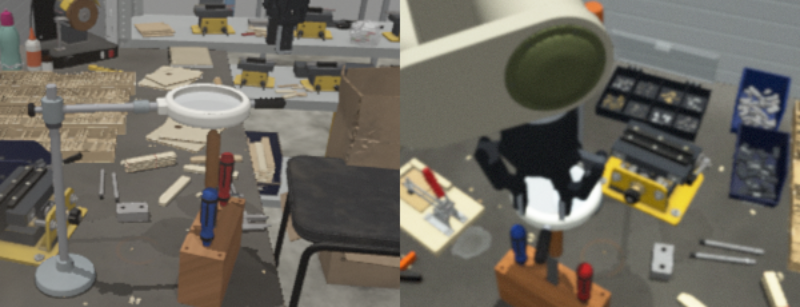

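The side crop shows the open fingers above the black grip (crop ~(270,103)); the grip's measured centre is about (389,-324), inside the jaws. Lowering.

{"op": "step_arm", "data": {"plan": "0 0 3 0 45; 0 0 6 0 45; 0 0 9.2 0 45; 0 0 9.2 0 45"}}

```text
time_s: 2.3
eef_pos: [383.1, -326.1, 284.9]
ee_rot: [-0.003, 0.997, 0.078, -0.002]
force: [-0.4, -0.1, 0.4]
grip_width: 0.452
```

```bash
python3 - <<'E'
from h import *
T=[]
for phi in (180,171,162,153,144,137,132):
    a=np.radians(phi); T.append((round(695+314*np.cos(a)),round(-277+314*np.sin(a)),288,phi-180))
go(*T)
E
```

```text
t 2.3 tcp [ 383.1 -326.1  284.9] th 8.9 F [-0.4 -0.1  0.4] w 0.452
(381, -277, 288, 0) -> [ 0.55 -4.88 -0.28] tw 8.9
(385, -228, 288, -9) -> [ 1.71 -9.66 -0.25] tw 17.9
(396, -180, 288, -18) -> [  3.54 -14.23  -0.23] tw 26.9
(415, -134, 288, -27) -> [  6.13 -18.48  -0.21] tw 35.9
(441, -92, 288, -36) -> [  9.35 -22.23  -0.2 ] tw 44.9
(465, -63, 288, -43) -> [ 12.17 -24.72  -0.19] tw 51.9
(485, -44, 288, -48) -> [ 14.44 -26.29  -0.19] tw 56.9
```

{"op": "step_arm", "data": {"plan": "0.1 -2.4 0 4.5 45; 0.5 -4.9 0 9 45; 1 -7.3 0 13.5 45; 1.7 -9.7 0 18 45; 2.5 -12 0 22.5 45; 3.5 -14.2 0 27 45; 4.8 -16.4 0 31.5 45; 6.1 -18.5 0 36 45; 6.1 -18.5 0 36 45"}}

```text
time_s: 3.2
eef_pos: [416.7, -133.2, 290.2]
ee_rot: [0.0, 0.972, -0.233, 0.001]
force: [-0.6, 0.0, -0.7]
grip_width: 0.45
```

```bash
python3 - <<'E'
from h import *
T=[]
for phi in (144,137,133):
    a=np.radians(phi); T.append((round(695+314*np.cos(a)),round(-277+314*np.sin(a)),288,phi-180))
go(*T)
E
```

```text
t 3.2 tcp [ 416.7 -133.2  290.2] th -27.0 F [-0.6  0.  -0.7] w 0.45
(441, -92, 288, -36) -> [ 0.29 -4.77  0.22] tw 9.0
(465, -63, 288, -43) -> [ 1.12 -8.45  0.22] tw 16.0
(481, -47, 288, -47) -> [  1.82 -10.6    0.22] tw 20.0
```

{"op": "step_arm", "data": {"plan": "0.1 -2.4 0.2 4.5 45; 0.3 -4.8 0.2 9 45; 0.6 -6.6 0.2 12.5 45; 1.1 -8.4 0.2 16 45; 1.8 -10.6 0.2 20 45; 1.8 -10.6 0.2 20 45"}}

```text
time_s: 3.8
eef_pos: [481.2, -48.0, 287.2]
ee_rot: [-0.0, 0.917, -0.398, 0.001]
force: [-0.8, -0.2, 0.7]
grip_width: 0.451
```

```bash
cat > look.py <<'E'
from fit import *
z={}
for n in("side","top"):
    im,d=cams.capture(n); z[n]=im; W,sel=fit(n,d); np.savez("/tmp/"+n,im=im,d=d)
    r=sel([440,-210,300],[640,-30,318])
    s=least_squares(lambda p:np.hypot(r[:,0]-p[0],r[:,1]-p[1])-57,[540,-120],loss="soft_l1",f_scale=3) if len(r)>50 else None
    print(n,len(r),"lens",s.x.round(1) if s else None)
    b=sel([330,-480,97],[560,-150,103]); print("blocktop",len(b),cv2.minAreaRect(b[:,:2].astype(np.float32)))
    for lo in range(105,280,20):
        q=sel([430,-345,lo],[500,-275,lo+20]); print("file",lo,len(q),np.median(q,0).round(1),q.min(0).round(),q.max(0).round()) if len(q)>3 else 0
cv2.imwrite("pics/%s.png"%__import__("sys").argv[1],cv2.cvtColor(cv2.resize(np.hstack([z["side"][:,100:400],z["top"][:,100:400]]),(800,512)),cv2.COLOR_RGB2BGR))
E
python3 -c "from h import *;go()"; python3 look.py e
```

```text
t 3.8 tcp [481.2 -48.  287.2] th -46.9 F [-0.8 -0.2  0.7] w 0.451
side 2521 lens [ 528. -111.]
blocktop 899 ((453.3628234863281, -307.76129150390625), (183.93701171875, 66.634521484375), 74.45014953613281)
file 145 5 [ 453.7 -313.7  162.9] [ 453. -318.  163.] [ 455. -308.  164.]
file 165 35 [ 460.6 -302.5  177.9] [ 454. -308.  169.] [ 467. -299.  185.]
file 185 35 [ 459.7 -303.   192.9] [ 454. -314.  185.] [ 466. -298.  204.]
top 2805 lens [ 537.9 -123.7]
blocktop 1822 ((452.5680236816406, -309.3106384277344), (181.36654663085938, 68.27840423583984), 74.52023315429688)
file 105 38 [ 452.1 -311.9  116.3] [ 449. -319.  105.] [ 456. -302.  125.]
file 125 44 [ 452.8 -310.5  135.8] [ 450. -319.  125.] [ 456. -302.  145.]
file 145 54 [ 454.  -310.5  159.2] [ 450. -320.  147.] [ 460. -301.  164.]
file 165 48 [ 456.2 -316.3  176.7] [ 452. -323.  167.] [ 467. -304.  185.]
file 185 59 [ 456.4 -316.5  195.8] [ 452. -324.  186.] [ 466. -304.  205.]
file 205 64 [ 456.6 -316.7  215.6] [ 453. -324.  205.] [ 466. -306.  224.]
file 225 69 [ 456.7 -316.5  234.6] [ 453. -324.  225.] [ 466. -302.  245.]
file 245 118 [ 460.6 -314.7  257.4] [ 454. -324.  245.] [ 474. -302.  263.]
```

View pics/e.png

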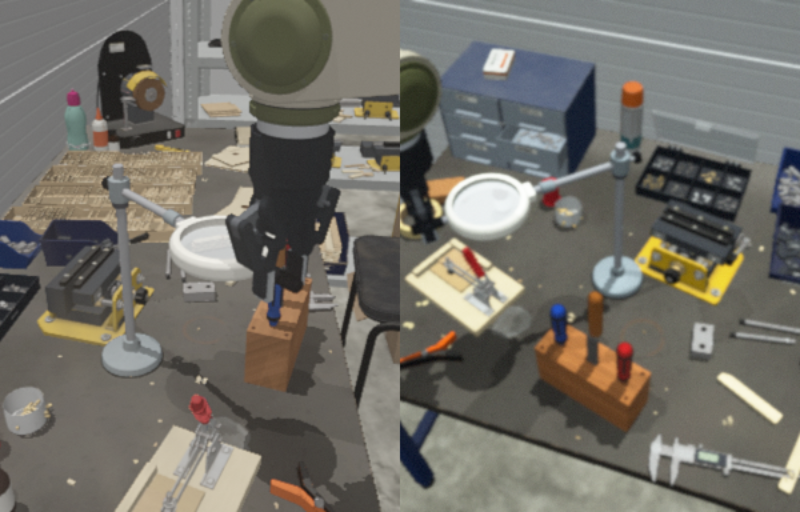

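```bash
python3 -c "
from h import *
go((481,-48,390,-47),(440,-150,390,-35),(461,-310.5,390,-15.5),(461,-310.5,218,-15.5))"
```

```text
t 3.9 tcp [480.1 -48.9 286.9] th -46.9 F [ 0.3 -0.3 -0.4] w 0.453
(481, -48, 390, -47) -> [  0.    -0.12 -10.31] tw 0.1
(440, -150, 390, -35) -> [  4.65   9.84 -10.3 ] tw -11.9
(461, -310.5, 390, -15.5) -> [ 17.8   19.28 -10.29] tw -31.4
(461, -310.5, 218, -15.5) -> [17.78 19.28  6.91] tw -31.4
```

{"op": "step_arm", "data": {"plan": "0 0 -4 0 50; 0 0 -8 0 60; 0 0 -10.3 0 60; 2.3 5 -10.3 -6 60; 4.7 9.8 -10.3 -12 60; 8 12.6 -10.3 -18 60; 11.3 15 -10.3 -24 60; 14.5 17.1 -10.3 -30 60; 17.8 19.3 -10.3 -31.4 60; 17.8 19.3 -10.3 -31.4 60"}}

```text
time_s: 4.9
eef_pos: [458.9, -314.5, 387.9]
ee_rot: [-0.0, 0.991, -0.137, -0.001]
force: [-0.4, 0.4, 0.2]
grip_width: 0.6
```

```bash
python3 -c "
from h import *
go((461,-310.5,218,-15.5))"; python3 look.py f | grep lens
```

```text
t 4.9 tcp [ 458.9 -314.5  387.9] th -15.8 F [-0.4  0.4  0.2] w 0.6
(461, -310.5, 218, -15.5) -> [ 0.13 -0.44 16.99] tw -0.3
side 3587 lens [ 541.3 -111.6]
top 2731 lens [ 536.3 -121.6]
```

View pics/f.png

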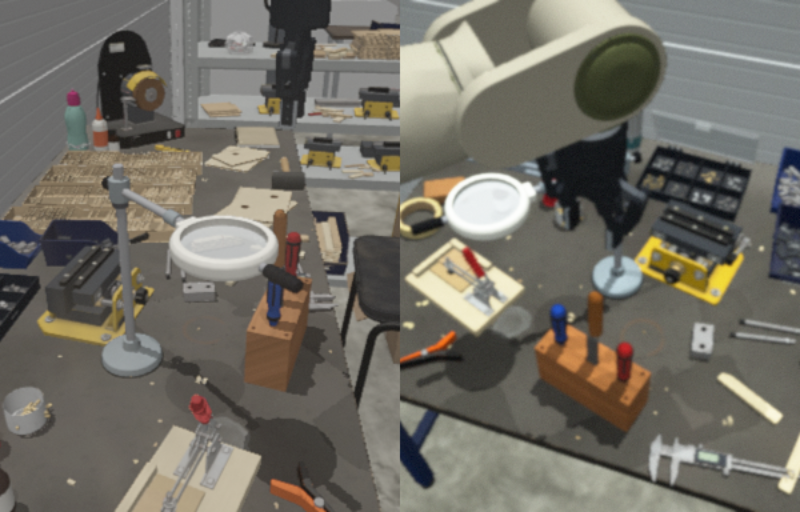

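The lens stays at about (537,-123), roughly 200 mm from the block. The file stands upright, and its handle lies under the gripper.

{"op": "step_arm", "data": {"plan": "0 0 4 0 60; 0 0 8 0 60; 0 0 10 0 60; 0 0 10 0 60; 0 0 10 0 60"}}

```text
time_s: 5.5
eef_pos: [460.4, -309.5, 291.1]
ee_rot: [0.001, 0.991, -0.135, 0.001]
force: [0.7, 0.0, 1.6]
grip_width: 0.602
```

```bash
python3 -c "
from h import *
go((461,-310.5,218,-15.5))"
```

```text
t 5.5 tcp [ 460.4 -309.5  291.1] th -15.5 F [0.7 0.  1.6] w 0.602
(461, -310.5, 218, -15.5) -> [0.07 0.07 7.31] tw -0.0
```

{"op": "step_arm", "data": {"plan": "0 0 3 0 60; 0 0 5.5 0 60; 0 0 7.2 0 60; 0 0 7.2 0 60; 0 0 7.2 0 0; 0 0 7.2 0 0; 0 0 7.2 0 0; 0 0 7.2 0 0; 0 0 7.2 0 0; 0 0 7.2 0 0", "grip_force": 60}}

```text
time_s: 6.5
eef_pos: [461.1, -310.2, 219.4]
ee_rot: [0.001, 0.991, -0.136, 0.002]
force: [-0.2, 1.0, 7.3]
grip_width: 0.245
```

{"op": "step_arm", "data": {"plan": "0 0 -2 0 0; 0 0 -4 0 0; 0 0 -6 0 0; 0 0 -8 0 0; 0 0 -10 0 0; 0 0 -11.5 0 0; 0 0 -12 0 0; 0 0 -12 0 0; 0 0 -12 0 0"}}

```text
time_s: 7.4
eef_pos: [460.3, -309.5, 336.5]
ee_rot: [-0.0, 0.991, -0.136, -0.0]
force: [0.5, -0.2, -0.8]
grip_width: 0.239
```

```bash
cat > ff.py <<'E'
from fit import *
import sys
s,R,th=tool(); G=s["eef_pos"]-R[:,2]*18.7
go()
for n in ("side","top"):
    im,d=cams.capture(n); W=cloud(n,d)
    for r in spotter.regions_of(n,"flat_file")[:2]:
        m=r["pixels"]&(d>0); p=(W[m]-G)@R   # tool axes: x, y(jaw), z down
        p=p[(np.abs(p[:,1])<25)&(np.linalg.norm(p,axis=1)<270)]
        if len(p)<10: continue
        # file dir
        q=p[np.linalg.norm(p,axis=1)>40]
        print(n,round(r["conf"],2),len(p),"min",p.min(0).round(),"max",p.max(0).round())
        for lo in range(-40,240,30):
            k=np.linalg.norm(p,axis=1); e=p[(k>=lo)&(k<lo+30)]
            if len(e)>3: print("  r",lo,np.median(e,0).round(1))
    cv2.imwrite("/tmp/%s.png"%n,cv2.cvtColor(im,cv2.COLOR_RGB2BGR))
a,b=cv2.imread("/tmp/side.png"),cv2.imread("/tmp/top.png")
cv2.imwrite("pics/%s.png"%sys.argv[1],cv2.resize(np.hstack([a[:,100:400],b[:,100:400]]),(800,512)))
E
python3 ff.py g
```

```text
t 7.4 tcp [ 460.3 -309.5  336.5] th -15.6 F [ 0.5 -0.2 -0.8] w 0.239
side 0.86 465 min [-10. -14.  20.] max [ 13.  10. 192.]
  r 20 [ 1.4 -8.9 34.5]
  r 50 [-0.1 -8.5 60.4]
  r 80 [-7.3 -8.6 93.8]
  r 110 [ -8.   -8.9 124.8]
  r 140 [ -8.7  -8.5 154.3]
  r 170 [ -9.4  -8.3 178.9]
top 0.68 715 min [-17. -12. -48.] max [  6.  17. 254.]
  r -10 [-4.6  2.6 -2.8]
  r 20 [-4.1  5.4 35.1]
  r 50 [-4.4  7.  62.2]
  r 80 [-7.8  3.2 93.7]
  r 110 [ -8.4   3.6 124.2]
  r 140 [ -9.2   3.4 155. ]
  r 170 [ -9.9   2.9 184.8]
  r 200 [-10.3   2.9 211.6]
```

View pics/g.png

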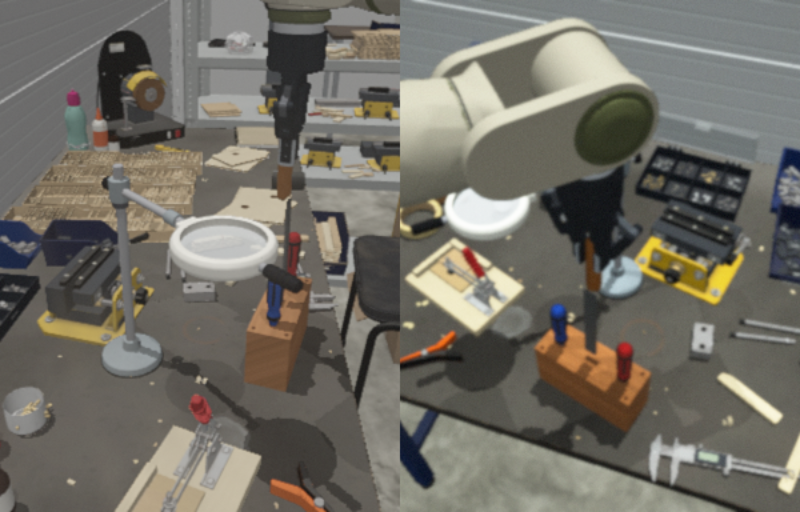

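{"op": "step_arm", "data": {"plan": "2.5 0 0 0 0; 4.6 0 0 0 0; 4.6 0 0 0 0; 4.6 0 2 0 0; 4.6 0 4 0 0; 4.6 0 5 0 0; 4.6 0 5 0 0; 4.6 0 5 0 0", "grip_force": 20}}

```text
time_s: 8.4
eef_pos: [504.7, -322.1, 288.3]
ee_rot: [0.0, 0.991, -0.136, 0.0]
force: [0.4, 0.3, -1.6]
grip_width: 0.245
```

{"op": "step_arm", "data": {"plan": "-1.5 0 0 0 0; -3 0 0 0 0; -4.5 0 0.1 0 0; -6 0 0.2 0 0; -7.5 0 0.3 0 0; -9 0 0.5 0 0; -9 0 0.5 0 0"}}

```text
time_s: 9.1
eef_pos: [417.7, -298.0, 284.0]
ee_rot: [0.001, 0.991, -0.136, 0.001]
force: [1.4, -1.2, -0.2]
grip_width: 0.242
```

```bash
python3 ff.py hh
```

```text
t 9.1 tcp [ 417.7 -298.   284. ] th -15.6 F [ 1.4 -1.2 -0.2] w 0.242
side 0.97 242 min [  9. -14.   1.] max [ 70.   3. 195.]
  r -10 [16.1 -8.2  2.9]
  r 20 [18.7 -9.  29.2]
  r 50 [27.2 -9.1 52.6]
top 0.56 233 min [-16. -11. -48.] max [ 71.  25. 205.]
  r -10 [ -4.6   2.2 -14.8]
  r 20 [ -2.5   2.9 -20.5]
  r 50 [24.5 11.6 57.5]
  r 80 [28.9  7.6 88.8]
  r 110 [ 39.9   8.6 119.1]
  r 140 [ 50.2   7.8 146. ]
  r 170 [ 59.6   7.5 173.5]
  r 200 [ 67.6   0.6 199.9]
```

View pics/hh.png

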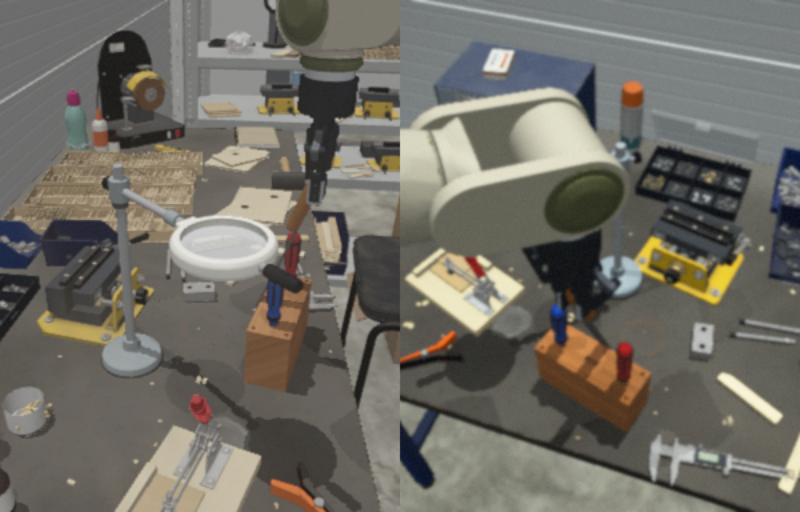

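The file pivots as planned, now at about 20° from upright. Continuing the arc.

{"op": "step_arm", "data": {"plan": "-2.2 0 1.5 0 0; -4.4 0 3 0 0; -6.4 0 5.5 0 0; -8.4 0 8 0 0; -8.9 0 11 0 0; -9.4 0 14 0 0; -9.4 0 16.3 0 0; -9.4 0 18 0 0; -9.4 0 18 0 0; -9.4 0 18 0 0"}}

```text
time_s: 10.3
eef_pos: [327.8, -272.9, 102.8]
ee_rot: [0.0, 0.991, -0.135, -0.0]
force: [-0.3, -0.6, -0.1]
grip_width: 0.241
```

```bash
python3 ff.py i
```

```text
t 10.3 tcp [ 327.8 -272.9  102.8] th -15.6 F [-0.3 -0.6 -0.1] w 0.241
side 0.6 586 min [ 16. -14. -21.] max [233.  11.  26.]
  r 20 [ 32.2  -8.3 -13.4]
  r 50 [63.7 -7.9 -9.3]
  r 80 [94.  -3.9  6.5]
  r 110 [116.4  -0.8   9.6]
  r 140 [163.4  -5.4  15.4]
  r 170 [182.5  -3.5  17.8]
  r 200 [215.8  -1.7  22.6]
  r 230 [ 2.308e+02 -2.000e-01  2.470e+01]
top 0.95 726 min [-17. -23. -50.] max [233.  14. 109.]
  r -10 [-11.2   2.7 -14.7]
  r 20 [ 41.4   7.2 -15.1]
  r 50 [ 62.8   8.5 -10.8]
  r 80 [97.6  4.9  8. ]
  r 110 [124.    2.5  11.8]
  r 140 [153.2   2.7  15.7]
  r 170 [183.9   2.4  19.8]
  r 200 [212.9   2.2  23.4]
  r 230 [231.3   1.1  25.7]
```

View pics/i.png

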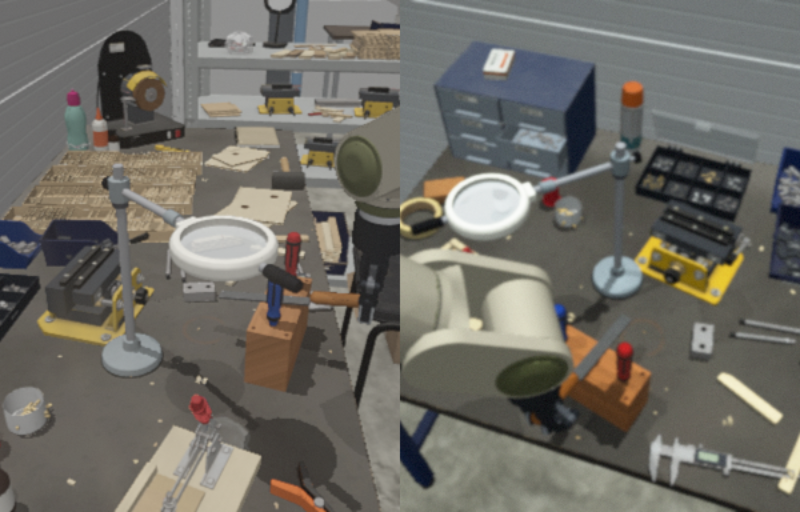

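{"op": "step_arm", "data": {"plan": "0 0 0 0 0; 0 0 0 0 0; 0 0 -2 0 0; 0 0 -5 0 0; 0 0 -8 0 0; 0 0 -11 0 0; 0 0 -13 0 0; 0 0 -13.4 0 0; 0 0 -13.4 0 0; 0 0 -13.4 0 0", "grip_force": 100}}

```text
time_s: 11.5
eef_pos: [327.1, -272.1, 235.0]
ee_rot: [-0.001, 0.991, -0.136, -0.001]
force: [0.3, 0.4, -1.2]
grip_width: 0.228
```

```bash
python3 -c "
from h import *
go((341.5,-68.4,237,-15.6))"; python3 ff.py j|tail -12; python3 look.py j2 | grep lens
```

```text
t 11.5 tcp [ 327.1 -272.1  235. ] th -15.6 F [ 0.3  0.4 -1.2] w 0.228
(341.5, -68.4, 237, -15.6) -> [ -4.09 -20.01  -0.16] tw 0.0
  r 110 [123.3  -3.8  16.1]
  r 140 [148.3  -0.3  20.6]
top 0.9 765 min [-11.  -8. -21.] max [233.  14.  38.]
  r -10 [ -9.3   1.6 -16.2]
  r 20 [ 44.6   7.4 -11.7]
  r 50 [63.   7.8 -7.8]
  r 80 [97.1  5.5 12.3]
  r 110 [123.3   3.1  17.2]
  r 140 [152.2   3.7  22.1]
  r 170 [182.7   2.7  27.3]
  r 200 [211.6   3.   32.4]
  r 230 [229.    1.5  35.9]
side 3599 lens [ 541.4 -111.6]
top 220 lens [ 560.4 -153.4]
```

{"op": "step_arm", "data": {"plan": "-2.5 0 0 0 0; -4.1 -1 0 0 0; -4.1 -4 0 0 0; -4.1 -7 0 0 0; -4.1 -10 0 0 0; -4.1 -13 0 0 0; -4.1 -16 0 0 0; -4.1 -18.5 0 0 0; -4.1 -20 0 0 0; -4.1 -20 0 0 0"}}

```text
time_s: 12.8
eef_pos: [341.8, -67.7, 236.2]
ee_rot: [-0.0, 0.991, -0.134, -0.0]
force: [-0.8, -0.5, -1.3]
grip_width: 0.23
```

```bash
python3 ff.py k; python3 look.py k2|grep lens; python3 - <<'E'
from h import *
s,R,th=tool(); G=s["eef_pos"]-R[:,2]*18.7
print("spot est",(G+R@[201,2,29]).round(1))
W=cloud("side",np.load("/tmp/side.npz")["d"])
for n in("screwdriver_red","screwdriver_blue"):
    for r in spotter.regions_of("side",n)[:1]: 
        m=r["pixels"]; print(n,round(r["conf"],2),np.median(W[m],0).round(),np.percentile(W[m],98,0).round())
E
```

```text
t 12.8 tcp [341.8 -67.7 236.2] th -15.4 F [-0.8 -0.5 -1.3] w 0.23
top 0.69 824 min [-13.  -7. -19.] max [230.  16.  38.]
  r -10 [-11.7   2.8 -14.9]
  r 20 [ 40.    6.8 -12.7]
  r 50 [62.8  9.2 -7.2]
  r 80 [96.2  6.8 12.6]
  r 110 [123.4   5.1  17.4]
  r 140 [152.4   6.2  22.5]
  r 170 [182.    5.3  27.8]
  r 200 [210.5   6.   32.9]
  r 230 [228.4   8.5  36.5]
side 3594 lens [ 541.4 -111.6]
top 2855 lens [ 537.5 -123.1]
spot est [ 534.6 -125.7  225.9]
screwdriver_red 0.7 [ 437. -356.  168.] [ 448. -352.  198.]
screwdriver_blue 0.82 [ 471. -241.  157.] [ 482. -236.  179.]
```

View pics/k.png

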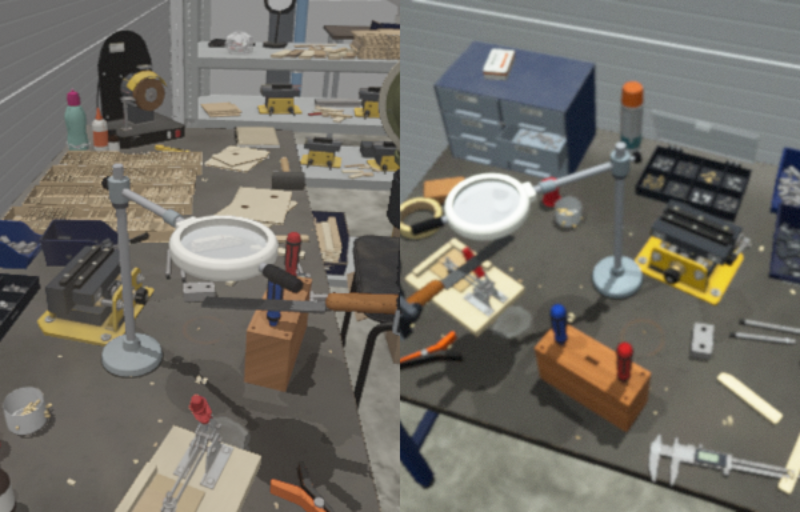

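{"op": "step_arm", "data": {"plan": "0 0 0 0 0; 0 0 0 0 0; 0 0 0 0 0; 0 0 0 0 0; 0 0 0 0 0"}}

```text
time_s: 13.7
eef_pos: [341.8, -68.9, 236.3]
ee_rot: [-0.0, 0.991, -0.136, 0.0]
force: [-0.2, 0.2, -1.8]
grip_width: 0.232
```

```bash
python3 -c "
from h import *
go(); print(abs(readout.sense()['dq']).max()); print(workorder.finish_job())"
```

```text
t 13.7 tcp [341.8 -68.9 236.3] th -15.6 F [-0.2  0.2 -1.8] w 0.232
0.001444760986555698
the job is handed in; nothing more can be done
None
```

I handed the job in at 13.7 s with the file held still in the gripper under the lens; `finish_job` reports no verdict, so the result below rests on my own last checks.

**What I did:** I swung the lens about 53° sideways by its grip and drew the file straight up out of the block. The arm's moves allow no tilting. So I gripped the file lightly and turned it level by drawing the blade over the block's top edge, then tightened the grip to 100 N. I then carried it across under the lens.

**Last checks:**
- **Lens:** centre at about (537, -123) mm, roughly 200 mm from the block; its 220 mm distance to the swing axis matches the sizes given.
- **File:** about 10° from level, with a toothed face up. The blade spot is about 4 mm from the lens axis, 226 mm above the bench and about 64 mm below the lens, clear of the magnifier.
- **Screwdrivers:** still in the block, within a few millimetres of their first measured positions.
- **Stillness:** joint speeds were nearly zero at hand-in.

**One disagreement:** the side camera's circle fit put the lens about 12 mm further towards +y than the top camera's. I used the top camera's value because it fits the 220 mm arm length. Even with the side value, the spot would be about 16 mm off the axis, still inside the 35 mm limit.

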